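# Hold back the foil-reel tensioner for a reel change

### The arm

A 6-joint arm with a two-finger parallel gripper is mounted at the origin on the work surface. World frame = base frame: x ahead of the robot, y to its left, z up, the work surface at z = 0. Lengths are in m, angles in rad, forces in N, time in s.
With the tool pointing down it reaches from about 0.325 to 0.775 m from the base axis. Payload 5.5 kg.
Tool frame: the origin (TCP) lies at the very end of the fingers, on their centre line; the grasp point (between the pads) lies 19 mm behind it; y points along the fingers, x is the direction in which the jaws open and shut, and the axes are right-handed (so a half turn about y gives the same grasp; the last joint's range is limited). The gripper opens to 85 mm and grips with 20 to 120 N. Pads are 22 mm wide; open, the fingers measure 114 mm over their backs; the gripper's body (76 mm by 85 mm) begins 54 mm behind the grasp point. The pads swing forward as they close: fully open they stand 13 mm farther back than shut.
Start: joints at [-1.176, 0.091, 1.231, -0, 1.82, -0.057], TCP at [0.262, -0.54, 0.231] pointing down, gripper open.
Joint ranges: [-2.87, 2.87], [-0.86, 2.18], [0.17, 2.46], [-1.51, 4.65], [0.06, 2.69], [-2.65, 2.65]. Speed limits (rad/s): [2.57, 2.57, 3.01, 3.14, 3.14, 3.14].

### API

Orientations are given as a rotation vector (axis times angle).
In Python, from cell import r gives the robot as it stands. Calls block until the motion is done:
- r.movep(position, orientation): joint-space move of the TCP to a pose.
- r.move_straight(position, orientation=None, vel=0.15): straight line of the TCP; orientation=None keeps the orientation; vel is the mean speed in m/s.
- r.set_joints(angles): joint-space move.
- r.gripper_to(opening): opening from 0.0 (shut) to 1.0 (fully open); the grip force is fixed at half the most; returns when the fingers have stopped.
- r.sleep(seconds).
- r.inverse_kinematics(position, orientation): joint angles nearest the present ones, or None.
- r.grab_frame(name): name is "scene" or "top" or "wrist"; returns (picture, depth): 400x640x3 uint8, blue, green, red; 400x640 float32, m along the optical axis (not along the pixel's ray), 0 where there is no reading.
- r.camera_model(name): a dict with "K" (3x3 intrinsics, pixels), "rvec" (rotation vector, rad) and "tvec" (3), from world to camera coordinates, as OpenCV has them. Camera axes: x right, y down, z forward; pixel columns grow to the right and rows downward; lengths in m; the calibration is good to about 2 mm. The wrist camera is an equidistant fisheye: a pixel r from the principal point sees the ray r / f radians off the axis. A picture is of the moment at which its call begins: read the wrist's pose just before it. camera_model takes no time and is no camera call; for the wrist camera it gives the pose at the moment of the call.
A pose or a line that the arm cannot do raises r.IKError and nothing moves.
- r.close_job(): hands the job in, once; it reports no verdict.
Trained networks look in the newest picture that a camera, given by its name, has taken for a name from the list of things; names that differ only in an ending like _2 or _b are one class to them, and where a whole thing is asked for, a point or a joint stands for the part that bears it (a point fixed in the world has none). Each returns a list of dicts, best first, with "score" (0 to 1); they miss things now and then, are a little off and sometimes report something else, mostly with a low value. They report only what shows in the picture. A call takes as long as a camera call.
- r.look_for(camera, target): "extent" ([left, top, width, height] in pixels, round what is visible of it).
- r.regions_of(camera, target): "region" (400x640 bool, what is visible of it) and "extent" ([left, top, width, height] in pixels, round what is visible of it).
- r.tip_of(camera, target): "point" ([column, row] in pixels: a listed point, or the origin of a listed thing).
Readings, each from a call of its own:
- r.get_t(): time.
- r.get_joints(): joint angles.
- r.get_joint_velocities(): joint speeds.
- r.get_joint_efforts(): joint torques, N m.
- r.get_position(): TCP position.
- r.get_orientation(): TCP orientation.
- r.get_force(): force on the tool from outside, world axes, zero at the start.
- r.get_torque(): the same for the moment, N m.
- r.get_width(): opening from 0.0 (shut) to 1.0 (fully open).
Only numpy, scipy, OpenCV 4.12 (cv2) and the standard library are available. Lean on these libraries where they do the work, as an engineer would, in place of code of your own. Each camera call takes 0.05 s, during which the arm holds its last target. There are 200 camera calls.

### The job

On the blue copper-foil reel stand, pull the black stop knob straight up to its stop, where it catches and stays, so that the yellow tensioner arm is unlocked. Then push the arm by its red post away from the copper reel, past the ratchet click, and finish holding it back there with the gripper (it springs back if let go), so that a colleague can change the reel. Do not shift the other things lying about on the bench and on the stand.

Things in the scene. Friction and masses are not known exactly. Their poses are not given: they have to be found in the camera images.
- pivot (a point): Point on the upright pivot axis of the tensioner arm, 75 mm above the table. Axes of the reel stand (a fixed blue plate 290 x 240 mm, 12 mm thick, turned up to 0.5 rad from the robot's axes): z up, the arm at rest points along -x, the copper reel is on the +y side.
- post (a point): Middle (75 mm above the table) of the red upright post by which the arm is pushed: 18 mm across, from 40 to 100 mm above the table, 165 mm from the pivot axis, at the end of the yellow arm, a flat bar 18 mm wide, 28 to 40 mm above the table. The idler roller on it reaches 55 mm up. Beside the post, on the reel's side, at least 45 mm are free above the plate.
- reel (a point): Centre of the copper foil reel's top face, 56 mm above the table. The reel is 96 mm across; hub and spindle rise to 66 mm. It stays on its spindle.
- knob (a point): Middle of the black stop knob with a yellow band: upright, 22 mm across, 34 mm tall, centre 91 mm above the table when down, over an aluminium bridge whose top is at 66 mm. Only the red post, 110 mm away, is taller than 66 mm near it. It slides straight up. While it is down its steel pin blocks the arm.
- stop_knob (a joint): Lift of the stop knob in m: 0 down (arm locked), 0.020 at its stop. A spring pulls it down with 1.5 to 3 N; at 0.011 to 0.016 a catch must be overcome (about 8 to 12 N of pull in all), after which it stays up at its stop by itself. Let go lower, it drops back. Up means above 0.017.
- tensioner (a joint): Arm angle a in rad: 0 at rest, growing as the post is pushed from the reel towards the stand's -y; the post is at 165 mm x (-cos a, -sin a) from the pivot in the stand's x, y. Stop at 0.62. The spring resists with 4 N at the post at rest, 9 N near the stop; from 0.22 to 0.32 a pawl adds about 2 N, by 0.42 it has clicked over its tooth. It does not latch: let go, the arm swings back.
- spare_reel: Bystander: loose copper reel, 60 mm across, 12 mm thick, lying flat on the stand's plate in its far corner on the reel's side; origin at the centre of its underside.
- green_glass: Bystander: loose green glass piece 55 x 40 x 6 mm, flat on the table beside the stand; origin at the centre of its underside.
- blue_glass: Bystander: loose blue glass piece 60 x 45 x 6 mm, flat on the table beside the stand; origin at the centre of its underside.
- mug: Bystander: white mug, 80 mm across, 95 mm tall, on the table; origin at the centre of its underside.
- jar: Bystander: white plastic jar, 64 mm across, 70 mm tall; origin at the centre of its underside.
- flux_bottle: Bystander: brown bottle, 54 mm across, 130 mm tall; origin at the centre of its underside.
- lead_knife: Bystander: wooden-handled hand tool lying on the table, about 200 mm long; origin at its middle underneath.

How it is judged:
On the way, in this order (a step that is already met when the one before it is completed fails the run):
1. the stop knob is up at its stop while the arm is still at rest (value of joint stop_knob above 0.017 m and value of joint tensioner below 0.1 rad), for 0.2 s.
2. the tensioner arm is pushed past its click by the gripper (value of joint tensioner above 0.45 rad and contact force between the fingers and tensioner above 1 N), for 0.3 s.
At the end, for the whole second after the job is handed in: the tensioner arm is held by the fingers (over 1 N) past its click, above 0.45 rad and still (under 0.1 rad/s), and the stop knob is still up at its stop (above 17 mm) (all of step 2 and value of joint stop_knob above 0.017 m and velocity of joint tensioner between -0.1 and 0.1 rad/s); the arm keeps its last pose, push and grip.
It fails at once if a bystander is shifted by more than 25 mm (distance of any of spare_reel, green_glass, blue_glass, mug, jar, flux_bottle, lead_knife from where it was at the start of the episode above 0.025 m).
It also fails if it takes over 45 s, if anything falls off the work surface, if the arm or the gripper's body presses on something with over 40 N, if the wrist force passes 120 N, or if a joint passes its speed limit or range.

## Working session

There is one attempt and no reset: what is moved stays moved. The work goes in short steps, each a Python script; the robot and the scene stay as the last script left them, time stands still between calls to the robot, and variables do not carry over. Pictures are saved under pics/ and viewed, about 8 in all and at most 12, crops included, and the job is handed in when it is done.

```bash
mkdir -p pics
cat > h.py <<'E'
import numpy as np, cv2
from cell import r
from scipy.spatial.transform import Rotation as R
def atz(cam,p,z):
    m=r.camera_model(cam);K=np.array(m["K"]);Rm=cv2.Rodrigues(np.array(m["rvec"],float))[0];t=np.array(m["tvec"],float).ravel()
    q=np.linalg.inv(K)@[p[0],p[1],1.]
    if cam=="wrist":
        a=np.hypot(q[0],q[1]); q=np.array([q[0]/a*np.sin(a),q[1]/a*np.sin(a),np.cos(a)])
    d=Rm.T@q;o=-Rm.T@t
    return o+d*(z-o[2])/d[2]
E
python3 - <<'E'
from h import *
ims=[]
for c in ("top","scene"):
    im,d=r.grab_frame(c)
    cv2.imwrite(f"pics/{c}0.png",im)
    for n,z in (("pivot",.075),("post",.075),("reel",.056),("knob",.091),("spare_reel",.012),("mug",0),("jar",0),("flux_bottle",0),("green_glass",0),("blue_glass",0),("lead_knife",0)):
        o=r.tip_of(c,n)
        for k in o[:2]: print(c,n,np.round(k["point"]),round(k["score"],2),atz(c,k["point"],z).round(3))
print(R.from_rotvec(r.get_orientation()).as_matrix().round(2),r.get_t())
E
```

```text
top pivot [286. 132.] 0.93 [0.681 0.083 0.075]
top pivot [156. 236.] 0.17 [0.385 0.416 0.075]
top post [301. 193.] 0.67 [0.511 0.035 0.075]
top reel [272. 167.] 0.75 [0.585 0.12  0.056]
top knob [297. 149.] 0.49 [0.628 0.05  0.091]
top spare_reel [259. 132.] 0.68 [0.694 0.164 0.012]
top spare_reel [231. 190.] 0.3 [0.524 0.236 0.012]
top mug [157. 236.] 0.97 [0.39  0.437 0.   ]
top mug [271. 166.] 0.38 [0.598 0.127 0.   ]
top jar [468. 252.] 0.63 [ 0.37  -0.433  0.   ]
top flux_bottle [299. 153.] 0.33 [0.64  0.049 0.   ]
top green_glass [348. 164.] 0.54 [ 0.612 -0.094  0.   ]
top green_glass [158. 177.] 0.26 [0.557 0.448 0.   ]
top blue_glass [230. 190.] 0.65 [0.527 0.239 0.   ]
top lead_knife [472. 165.] 0.61 [ 0.62  -0.451  0.   ]
scene pivot [384. 210.] 0.72 [0.688 0.058 0.075]
scene post [336. 196.] 0.8 [0.517 0.047 0.075]
scene post [197. 281.] 0.45 [ 0.449 -0.477  0.075]
scene reel [362. 196.] 0.54 [0.573 0.119 0.056]
scene knob [366. 202.] 0.62 [0.628 0.048 0.091]
scene spare_reel [399. 212.] 0.57 [0.696 0.16  0.012]
scene jar [194. 280.] 0.9 [ 0.364 -0.431  0.   ]
scene flux_bottle [402. 175.] 0.9 [0.583 0.428 0.   ]
scene green_glass [338. 243.] 0.58 [ 0.606 -0.078  0.   ]
scene blue_glass [365. 192.] 0.62 [0.525 0.234 0.   ]
scene lead_knife [262. 329.] 0.77 [ 0.632 -0.456  0.   ]
scene lead_knife [336. 248.] 0.5 [ 0.613 -0.1    0.   ]
[[ 0.44  0.    0.9 ]
 [-0.9  -0.    0.44]
 [ 0.   -1.   -0.  ]] 1.2
```

View pics/top0.png

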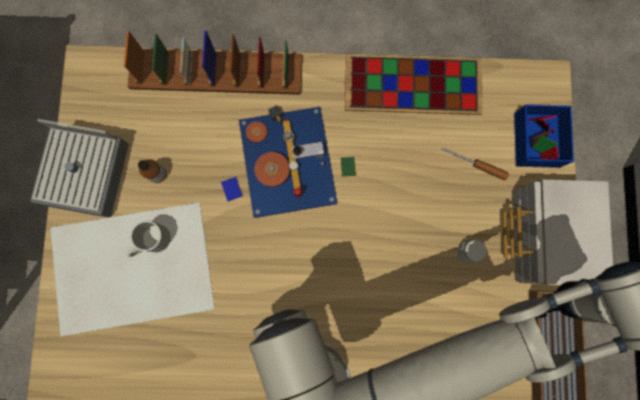

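View pics/scene0.png

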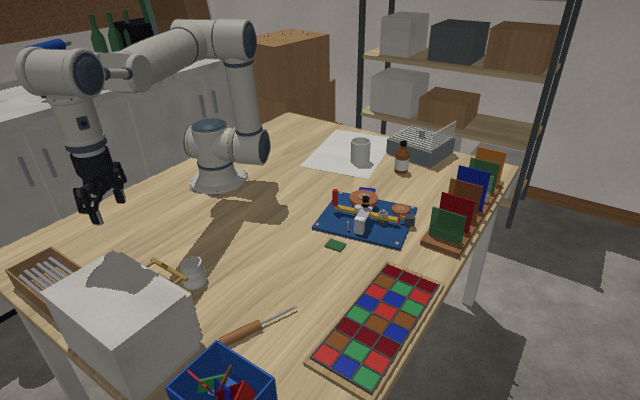

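The top view shows the stand with its pivot at about (286,132), the knob at (297,150) and the red post at (299,192). The yaw is about 0.15–0.2. The scene view agrees, with the knob at (366,202) and the post at (336,196). Next I'll look from above the knob with the wrist camera.

```bash
cat >> h.py <<'E'
def ori(yaw):  # tool x = stand -y, tool y = down
    x=np.array([np.sin(yaw),-np.cos(yaw),0]);y=np.array([0,0,-1.])
    return R.from_matrix(np.c_[x,y,np.cross(x,y)]).as_rotvec()
E
python3 - <<'E'
from h import *
r.movep([.60,.048,.27],ori(.18))
im,d=r.grab_frame("wrist");cv2.imwrite("pics/w1.png",im)
for n,z in (("pivot",.075),("post",.075),("reel",.056),("knob",.091)):
    for k in r.tip_of("wrist",n)[:2]: print(n,np.round(k["point"]),round(k["score"],2),atz("wrist",k["point"],z).round(4))
print(r.get_joints(),r.get_position(),r.get_t(),r.get_force())
E
```

```text
pivot [307. 101.] 0.9 [0.6751 0.075  0.075 ]
post [309. 241.] 0.9 [0.5131 0.0454 0.075 ]
reel [253. 176.] 0.96 [0.5761 0.1261 0.056 ]
knob [325. 156.] 0.88 [0.6215 0.0459 0.091 ]
[ 2.24385488e-02  1.08241942e-01  1.14374766e+00 -4.35137992e-05
  1.88965784e+00  1.41404085e+00] [0.60004872 0.04746096 0.26995485] 3.8667 [ 0.16558859 -0.41852712 -0.57989732]
```

View pics/w1.png

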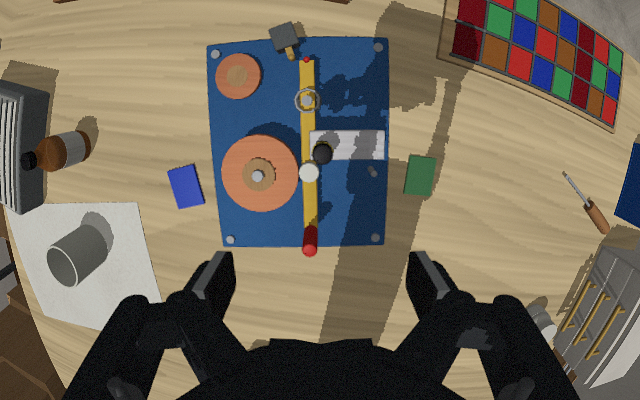

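The wrist view puts the knob at (322,153), the post at (309,241) and the pivot at (307,101). The post–pivot distance comes out at 165 mm as specified, with yaw 0.18. I'll grip the knob next.

Run:
```python
from h import *
o=ori(.181);k=np.array([.6222,.0463])
r.movep([*k,.15],o)
r.move_straight([*k,.077],o,vel=.1)
print("down",r.get_force())
r.gripper_to(.1);print("w",r.get_width(),r.get_force(),r.get_position())
im,d=r.grab_frame("wrist");cv2.imwrite("pics/w2.png",im)
for dz in (.005,.010,.014,.018,.0205):
    r.move_straight([*k,.077+dz],o,vel=.03);print(dz,r.get_force().round(1),r.get_position().round(4),round(r.get_width(),3))
im,d=r.grab_frame("wrist");cv2.imwrite("pics/w3.png",im)
cv2.imwrite("pics/w23.png",np.hstack([cv2.imread("pics/w2.png")[:,160:480],im[:,160:480]]))
print(r.get_t())
```

```text
down [ 0.70293364  0.75463705 -0.42715847]
w 0.23612567866790438 [-3.05475122  7.11382973  3.67120827] [0.62190229 0.04893594 0.07781166]
0.005 [ 0.3  7.5 -2.2] [0.6218 0.0489 0.0816] 0.235
0.01 [ 0.2  8.4 -2.2] [0.6218 0.0489 0.0864] 0.237
0.014 [ 0.9  7.8 -3.6] [0.6217 0.0489 0.0898] 0.237
0.018 [ 0.4  8.  -5.3] [0.6216 0.0489 0.0932] 0.236
0.0205 [-0.8  8.8 -2.9] [0.6217 0.0489 0.0964] 0.237
7.475
```

View pics/w23.png

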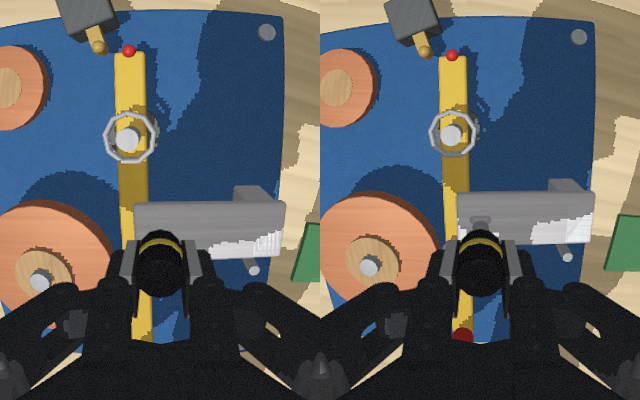

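The jaws are centred on the knob and the knob has risen with them. The downward force peaked and then fell, so the catch has probably passed. I'll pull a few mm further until I feel the stop.

Run:
```python
from h import *
o=ori(.181);k=np.array([.6222,.0485])
for dz in (.0205,.022,.0235,.025,.0265):
    r.move_straight([*k,.077+dz],o,vel=.03);f=r.get_force();print(dz,f.round(1),r.get_position().round(4),round(r.get_width(),3))
    if f[2]<-14: break
p=r.get_position()
r.move_straight([*k,p[2]],o,vel=.03)
r.gripper_to(1.);print(r.get_width(),r.get_force())
r.move_straight([*k,.19],o)
im,d=r.grab_frame("wrist");cv2.imwrite("pics/w4.png",im[:,120:520])
for n,z in (("knob",.111),("post",.075),("pivot",.075)):
    for q in r.tip_of("wrist",n)[:2]:
        u,v=map(int,q["point"]);dd=d[v-4:v+5,u-4:u+5];print(n,q["point"],round(q["score"],2),atz("wrist",q["point"],z).round(4),dd.min(),np.median(dd))
m=r.camera_model("wrist");print(-cv2.Rodrigues(np.array(m["rvec"],float))[0].T@np.ravel(m["tvec"]),r.get_t())
```

```text
0.0205 [-1.4  1.9 -3.4] [0.6217 0.049  0.0968] 0.239
0.022 [ 0.2  4.  -6.9] [0.6218 0.049  0.0981] 0.237
0.0235 [  2.8   4.  -12.9] [0.6217 0.049  0.0982] 0.233
0.025 [  5.1   5.3 -17.2] [0.6216 0.049  0.0982] 0.236
1.0014665938177416 [-0.17919581  0.10518245 -0.39943431]
knob [318.8, 204.5] 0.91 [0.6227 0.0499 0.111 ] 0.2154817 0.2169994
knob [545.8, 344.8] 0.55 [ 0.4852 -0.2705  0.111 ] 0.068316326 0.071270436
post [306.4, 294.2] 0.92 [0.5143 0.0431 0.075 ] 0.0 0.28747848
post [160.6, 221.0] 0.35 [0.5647 0.1981 0.075 ] 0.34667292 0.3509196
pivot [295.9, 126.6] 0.66 [0.6739 0.0786 0.075 ] 0.0 0.26539874
[0.69781729 0.06228315 0.33187397] 10.3583
```

View pics/w4.png

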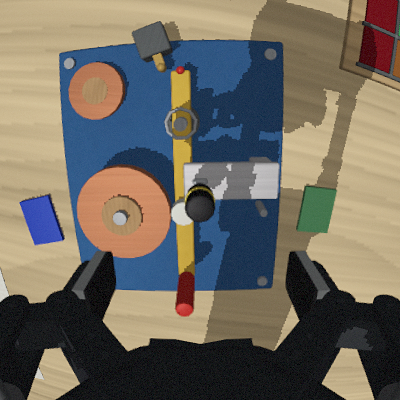

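I hit the hard stop after about 20.4 mm of travel. The knob stays up with its band clear of the bridge (centre near (200,205) in the crop), and the arm is still at rest. I'll check the knob's height by depth, then go round the post and push.

```bash
cat >> h.py <<'E'
def zmap(cam,d,u,v):
    m=r.camera_model(cam);K=np.array(m["K"]);Rm=cv2.Rodrigues(np.array(m["rvec"],float))[0];t=np.array(m["tvec"],float).ravel()
    q=np.linalg.inv(K)@[u,v,1.];a=np.hypot(q[0],q[1]);D=np.array([q[0]/a*np.tan(a),q[1]/a*np.tan(a),1])*d[v,u]
    return Rm.T@(D-t)
post=np.array([.5138,.0443]);yaw=.181
piv=post+.165*np.array([np.cos(yaw),np.sin(yaw)])
def arc(a,z): return [*(piv-.165*np.array([np.cos(yaw+a),np.sin(yaw+a)])),z]
E
python3 - <<'E'
from h import *
_,d=r.grab_frame("wrist")
P=np.array([zmap("wrist",d,u,v) for u in range(308,332,2) for v in range(194,216,2)]);print("knob top z",np.percentile(P[:,2],90).round(4))
r.movep(arc(0,.19),ori(yaw)); r.gripper_to(.6)
r.move_straight(arc(0,.125),ori(yaw))
_,d=r.grab_frame("wrist")
r.move_straight(arc(0,.064),ori(yaw),vel=.08)
print(r.get_force());r.gripper_to(.32);print(r.get_width(),r.get_force(),r.get_position())
im,d=r.grab_frame("wrist");cv2.imwrite("pics/w5.png",im[:,120:520]);print(r.get_t())
E
```

```text
knob top z 0.128
[-0.04897084  0.60526965 -0.11916889]
0.3223517362216779 [-0.31198346  0.14570895  0.2193538 ] [0.51396824 0.04431071 0.06430625]
13.3
```

View pics/w5.png

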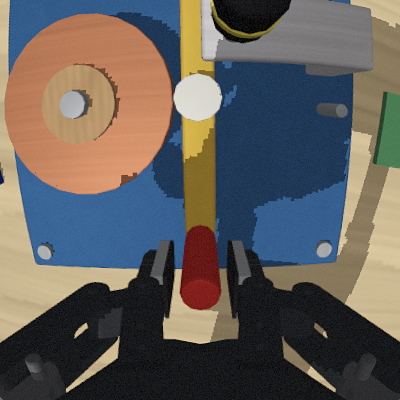

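The knob top is at 0.128 m, so it is up by 20 mm. The red post stands between the jaws, with its top near (200,292) and no contact yet. I'll swing it along the arc.

Run:
```python
from h import *
for a in np.arange(.06,.601,.06):
    r.move_straight(arc(a,.064),ori(yaw+a),vel=.06)
    p=r.get_position();v=piv-p[:2];print(round(a,2),"tool a",round(np.arctan2(v[1],v[0])-yaw,3),"rad",np.hypot(*v).round(4),r.get_force().round(1))
im,d=r.grab_frame("wrist");cv2.imwrite("pics/w6.png",im[:,120:520])
for q in r.tip_of("wrist","post")[:1]:
    p=atz("wrist",q["point"],.075);v=piv-p[:2];print("post",q["score"],"a",np.arctan2(v[1],v[0])-yaw,np.hypot(*v))
print(r.get_t())
```

```text
0.06 tool a 0.056 rad 0.1649 [0.1 2.7 0.6]
0.12 tool a 0.117 rad 0.1647 [1.6 5.2 0.8]
0.18 tool a 0.177 rad 0.1647 [ 1.4  6.1 -0.7]
0.24 tool a 0.237 rad 0.1648 [ 1.6  5.2 -0. ]
0.3 tool a 0.295 rad 0.1647 [0.5 6.  0.5]
0.36 tool a 0.355 rad 0.1648 [-0.7  6.2  0.7]
0.42 tool a 0.415 rad 0.1648 [-0.8  4.1  0.3]
0.48 tool a 0.473 rad 0.1647 [-0.4  7.1  1.5]
0.54 tool a 0.532 rad 0.1647 [-1.1  6.3  1.5]
0.6 tool a 0.591 rad 0.1646 [-2.6  6.9  1.5]
post 0.62 a 0.5537332333297091 0.16571940854615552
16.5667
```

View pics/w6.png

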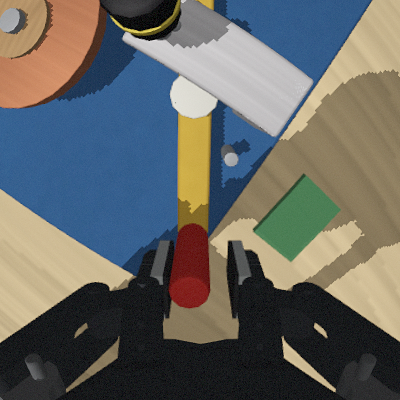

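The post rests on the left (reel-side) finger at about (190,290). The arm is at about 0.55–0.57 rad with about 7 N on the finger, and the knob is still up. I'll do a brief check that it is steady, then hand in.

Run:
```python
from h import *
r.sleep(.5);print(r.get_force().round(1),np.abs(r.get_joint_velocities()).max())
_,d=r.grab_frame("scene")
for n,z in (("post",.075),("knob",.111),("green_glass",0)):
    for q in r.tip_of("scene",n)[:1]: print(n,round(q["score"],2),atz("scene",q["point"],z).round(3))
r.close_job();print(r.get_t())
```

```text
[-2.2  7.9  1.7] 0.0017773681368489227
post 0.84 [ 0.57  -0.042  0.075]
knob 0.47 [0.626 0.046 0.111]
green_glass 0.49 [ 0.606 -0.088  0.   ]
the job is handed in; nothing more can be done
the job is handed in; nothing more can be done
```

The stop knob is up at its stop, and the tensioner arm is pushed past its click and held there by the gripper. I handed the job in at about 17 s of the 45 s allowed.

- **Knob:** I pulled it up about 20 mm until it hit its stop, then let go. It stayed up, and depth put its top at 0.128 m, which matches a 20 mm lift. It still looked up in the last wrist picture.
- **Arm:** With the jaws loosely around the red post, I swung it along its arc. The wrist camera put it at about 0.55 rad, past the 0.45 needed.
- **Hold:** The force on the gripper was steady at about 8 N and the robot was at rest just before hand-in.
- **Bystanders:** The green glass, the nearest one to the swing, was where I first measured it, to within about 1 cm of camera noise. I did not re-measure the others, but the gripper stayed 60 mm or more above the table.
- **Disagreement:** The scene camera's coarser reading put the post at (0.570, -0.042), against about (0.55, -0.04) by the wrist camera. The two differ by about 2 cm, mostly along the arm. No check failed.

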